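# Wedge the plug cock open

### The arm

A 7-joint arm with a two-finger parallel gripper is mounted at the origin on a cart in front of the work surface, level with it; the furniture and walls round the work are solid. World frame = base frame: x ahead of the robot, y to its left, z up, the work surface at z = 0. Lengths are in m, angles in rad, forces in N, time in s.
With the tool pointing down it reaches from about 0.425 to 1.025 m from the base axis. Payload 9.4 kg.
Tool frame: the origin (TCP) lies midway between the tips of the shut fingers; the grasp point (between the pads) lies 19 mm behind it; z points along the fingers, y is the line along which they close (so a half turn about z gives the same grasp; the last joint's range is limited). The gripper opens to 93 mm and grips with 3 to 60 N. Pads are 15 mm wide; open, the fingers measure 128 mm over their backs; the gripper's body (75 mm by 188 mm) begins 65 mm behind the grasp point.
Start: joints at [1.26, 0.599, -0.003, 1.599, 0.002, 0.943, -0.08], TCP at [0.168, -0.705, 0.219] pointing down, gripper open.
Joint ranges: [-2.57, 2.57], [-0.35, 1.97], [-1.29, 1.29], [0.11, 2.56], [-1.05, 4.19], [0.11, 1.86], [-2.63, 2.63]. Speed limits (rad/s): [2.22, 2.22, 3.01, 3.01, 3.14, 3.14, 3.14].

### API

Orientations are given as a unit quaternion [w, x, y, z].
In Python, from station import arm gives the robot as it stands.
- The arm moves only by the tool jog_arm, never from a script. Its argument "steps" is text: rows parted by semicolons, each of 7 numbers parted by spaces: the shift along the tool's x, y, z scaled (see below), then the turn, a rotation vector about the tool's x, y, z scaled (see below), then the closure, from -1 (fully open) to 1 (shut). A call has 1 to 8 rows; each row is the pose to reach, as a shift and turn from the pose commanded when the call began, along the tool's axes at that moment, turning the shorter way round; what a row does not reach only later rows make up. The controller multiplies each number of a shift by 300 mm and each number of a turn by 360 degrees. A row lasts 1/8 s, in which the tool goes at most 62.5 mm and 10.7 degrees, less where a joint would pass 70% of its speed; a pose out of reach is approached as far as the arm can. A call with a number of a shift or a turn outside -1 to 1 is refused whole. A call with a gripper value outside its range is refused whole. The fingers move at their own pace and stop on an object; the grip force is fixed at half the most. Time passes only in rows, so rows that repeat a pose let the fingers close. It gives the time, the measured TCP pose, the force, the opening and the grip force at its end, in the units of the state.
- arm.read_state(): the state, without advancing time (a new reading comes with each control period).
- arm.get_image(name): name is "scene" or "side" or "wrist"; returns the picture (400x640x3 uint8, red, green, blue); there is no depth.
- arm.camera_params(name): a dict with "intrinsics" (3x3 intrinsics, pixels), "extrinsics" (4x4, takes a point from world to camera coordinates). Camera axes: x right, y up, looking along -z (the intrinsics and any distortion apply to the point x, -y, -z); pixel columns grow to the right and rows downward; lengths in m; the calibration is good to about 2 mm. A picture is of the moment at which its call begins: read the wrist's pose just before it. camera_params takes no time and is no camera call; for the wrist camera it gives the pose at the moment of the call.
- arm.hand_in(): hands the job in; it is judged then, once.
The state is a dict: "clock": time; "joint_pos": joint angles; "joint_vel": joint speeds; "joint_efforts": joint torques, N m; "eef_pos": TCP position; "orientation": TCP orientation; "contact_force": force on the tool from outside, world axes, zero at the start; "ft_torque": the same for the moment, N m; "opening": finger opening in m; "gripper_force": force on a finger pad.
Only numpy, scipy, OpenCV 4.12 (cv2) and the standard library are available. Lean on these libraries where they do the work, as an engineer would, in place of code of your own. Each camera call takes 0.05 s, during which the arm holds its last target. There are 200 camera calls.

### The job

The plug of the cock with the bar handle stands loose in its tapered seat, so a spring swings the bar back across the pipe. Turn the bar anticlockwise until it lies in line with its own pipe, pressing it firmly down into the taper as you turn, so that the plug jams and the bar stays in line by itself when you let go. Leave the cock with the round knob as it is.

Things in the scene. Friction and masses are not known exactly. Their poses are not given: they have to be found in the camera images.
- bar_handle (a point): Centre of the steel bar handle of the loose cock, half-way up, on its upright turning axis, 91 to 93 mm above the worktop when loose. Bar: 64 mm long (x axis), 14 mm thick (y), 26 mm high (z, up), on an 18 mm stem; the barrel below ends at 50 mm. A weak spring (0.02 N m) swings it slowly back to a stop 70 degrees clockwise (from above) of the pipe's line; it turns anticlockwise from there by up to 110.
- bar_cock: The cock that carries the bar handle, fixed to the worktop: grey plate 110 x 60 x 8 mm, brass barrel 40 mm across, and a level brass pipe 136 mm long along its own x axis, 28 mm above the worktop. Origin: centre of the plate's underside, under the turning axis; z up.
- plug (a joint): How far plug and bar have been pushed down, m: 0 to 0.002 at the start. It slides against 2.5 N of friction (does not spring up) and meets the taper at 0.005; a push of 8 to 15 N then sinks it 1 to 3 mm more. Turning under the push beds it far tighter than pushing alone, so that it keeps depth and angle when let go. Turning takes about 0.2 N m under 8 N, 0.35 N m under 15 N.
- round_key (a joint): Angle of the other cock's key, rad, 0 at the start. Same plate, barrel and pipe, but a round knurled knob 50 mm across with its top 82 mm above the worktop. It is to stay as it is.
Mind the look-alikes: they are no part of the job. Leave any blue look-alike of the bar_cock alone.

How it is judged:
At the end, for the whole second after the job is handed in: The bar handle lies within 15 degrees of the line of its pipe, sunk at least 4.5 mm into the tapered seat, and stays there at rest by itself (angle between the x axis of bar_handle and the x axis of bar_cock, either way round below 0.26 rad and value of joint plug above 0.0045 m and velocity of joint plug below 0.005 m/s); the robot touches nothing.
It fails at once if the round knob of the other cock is turned by more than 8 degrees (value of joint round_key above 0.15 rad or value of joint round_key below -0.15 rad).
It also fails if it takes over 32 s, if anything falls off the work surface, if the arm or the gripper's body presses on something with over 40 N, if the wrist force passes 120 N, or if a joint passes its speed limit or range.

## Working session

There is one attempt and no reset: what is moved stays moved. The work goes in short steps, Python scripts to look and compute and a tool call to move; the robot and the scene stay as the last step left them, time stands still between calls to the robot, and variables do not carry over. Pictures are saved under pics/ and viewed, at most 10 in all, crops included, and the job is handed in when it is done.

Besides the shell and the picture viewer there is one more tool, called after ">>>" by a JSON object that holds its "method" and its "body", one argument or row to a line. jog_arm: Moves the arm, as the interface text tells. Shifts and turns lie within -1 to 1; 1 stands for 300 mm of shift or 360 degrees of turn. Its arguments: {"type":"object","properties":{"steps":{"type":"string"}},"required":["steps"]}

```bash
mkdir -p pics; python3 - <<'E'
from station import arm
import cv2,numpy as np
s=arm.read_state();print(s)
for n in("scene","side"):
    cv2.imwrite(f"pics/{n}0.png",arm.get_image(n)[:,:,::-1])
    p=arm.camera_params(n);print(n,np.round(p["intrinsics"],1).tolist(),np.round(p["extrinsics"],3).tolist(),[k for k in p])
E
```

```text
{'clock': 0.0, 'joint_pos': array([ 1.26031399,  0.60012431, -0.00251188,  1.60011331,  0.00179794,
        0.94287706, -0.07977211]), 'joint_vel': array([-5.54034163e-04, -3.66347251e-05, -1.63920050e-03,  2.30884108e-04,
        4.36705544e-04, -2.83799868e-04, -1.66398132e-03]), 'joint_efforts': array([ 1.08723205e-03, -7.65067720e+01,  1.49697103e+00, -2.52348679e+01,
       -5.24327299e-02,  1.69677206e-02,  1.02246340e-04]), 'eef_pos': array([ 0.16780744, -0.70482599,  0.21776692]), 'orientation': array([-7.41858256e-04,  9.93172260e-01,  1.16654555e-01, -1.65574471e-04]), 'contact_force': array([ 0.49713501,  0.70359827, -0.21138026]), 'ft_torque': array([-0.02147214, -0.00193252,  0.02270654]), 'gripper_force': 0.0, 'opening': 0.09313805518590508}
scene [[459.6, 0.0, 317.8], [0.0, 459.6, 189.6], [0.0, 0.0, 1.0]] [[-0.791, -0.611, -0.013, 0.398], [0.363, -0.487, 0.795, -0.214], [-0.492, 0.624, 0.607, -0.67], [0.0, 0.0, 0.0, 1.0]] ['intrinsics', 'extrinsics']
side [[433.0, 0.0, 317.2], [0.0, 433.0, 199.5], [0.0, 0.0, 1.0]] [[0.839, -0.543, -0.002, -0.409], [0.316, 0.485, 0.815, -0.248], [-0.442, -0.685, 0.579, -0.677], [0.0, 0.0, 0.0, 1.0]] ['intrinsics', 'extrinsics']
```

View pics/scene0.png

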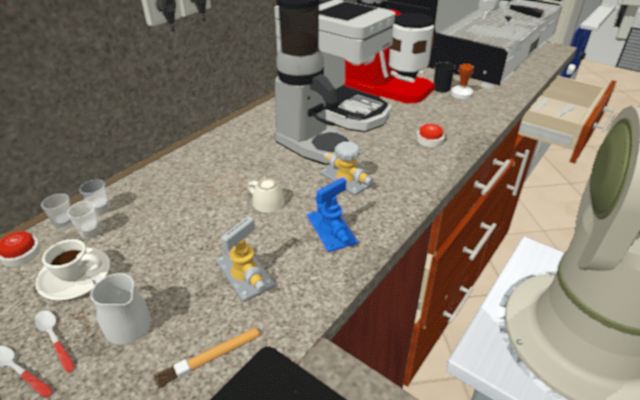

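View pics/side0.png

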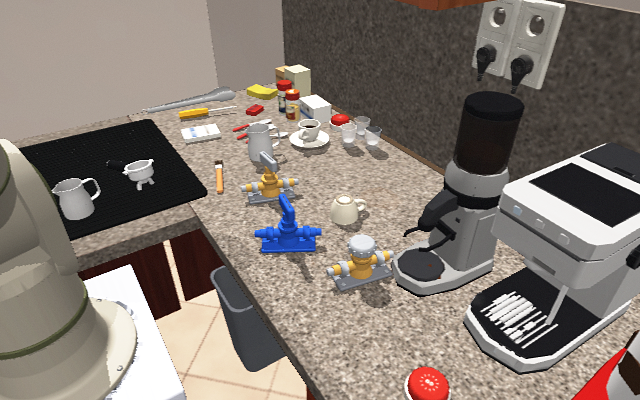

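The scene view shows the brass cock with the steel bar at (240,262), the blue look-alike at (332,215) and the brass cock with the round knob at (347,165). In the side view they are at (268,180), (287,230) and (362,262). By the description the target is the brass one with the bar: scene (240,262), side (268,180). I'll check that in one close crop.

```bash
python3 - <<'E'
import cv2,numpy as np
a=cv2.imread("pics/scene0.png")[205:305,200:290];b=cv2.imread("pics/side0.png")[140:210,225:315]
a=cv2.resize(a,None,fx=4.4,fy=5,interpolation=3);b=cv2.resize(b,None,fx=4.4,fy=5,interpolation=3)
a=cv2.resize(a,(396,440));b=cv2.resize(b,(396,308));b=cv2.copyMakeBorder(b,0,132,0,0,0)
cv2.imwrite("pics/crop0.png",np.hstack([a,b]))
E
```

```text
(no output)
```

View pics/crop0.png

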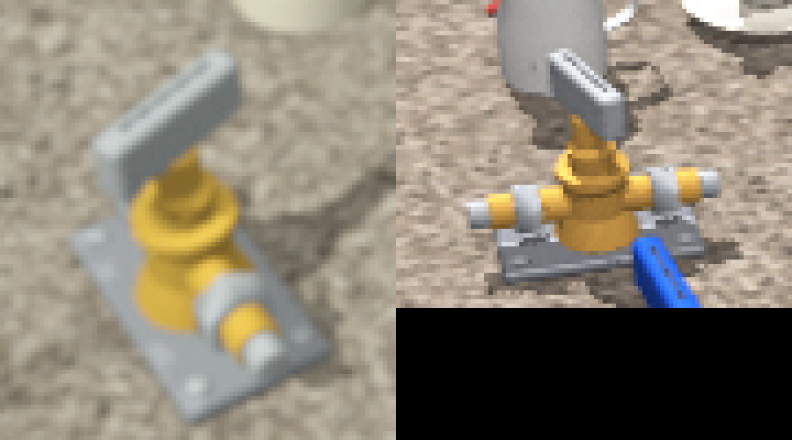

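The crop confirms a brass cock with a grey bar lying across the pipe. I'll measure it from these pixels by casting rays onto planes at known heights.

```bash
cat > h.py <<'E'
from station import arm
import numpy as np
def ray(p,u,v):
    K=np.array(p["intrinsics"]);E=np.array(p["extrinsics"])
    d=np.linalg.solve(K,[u,v,1.]);d=E[:3,:3].T@(d*[1,-1,-1]);return -E[:3,:3].T@E[:3,3],d
def onz(p,u,v,z):
    c,d=ray(p,u,v);return c+d*(z-c[2])/d[2]
E
python3 - <<'E'
from h import *
P={n:arm.camera_params(n) for n in("scene","side")}
sc=lambda u,v,z:onz(P["scene"],200+u/4.4-.5+.1,205+v/4.4-.4,z)
sd=lambda u,v,z:onz(P["side"],225+(u-396)/4.4-.4,140+v/4.4-.4,z)
def seg(t,a,b):print(t,a.round(4),b.round(4),'mid',((a+b)/2).round(4),'len',np.linalg.norm(a-b).round(4),'ang',np.degrees(np.arctan2(*(a-b)[1::-1])).round(1))
z=.105
seg('scene bar',sc(111,154,z),sc(228,60,z))
seg('side bar',sd(556,52,z),sd(617,101,z))
seg('pipe side',sd(478,215,.028),sd(709,183,.028))
seg('plate scene long',sc(195,420,.004),sc(72,240,.004))
seg('plate scene short',sc(195,412,.008),sc(328,350,.008))
seg('plate side front',sd(505,278,.008),sd(705,248,.008))
E
```

```text
scene bar [0.4855 0.2491 0.105 ] [0.4878 0.1898 0.105 ] mid [0.4866 0.2195 0.105 ] len 0.0593 ang 92.2
side bar [0.4908 0.2433 0.105 ] [0.4935 0.1813 0.105 ] mid [0.4921 0.2123 0.105 ] len 0.0621 ang 92.6
pipe side [0.4334 0.2345 0.028 ] [0.5522 0.1942 0.028 ] mid [0.4928 0.2143 0.028 ] len 0.1254 ang 161.3
plate scene long [0.4489 0.2611 0.004 ] [0.5511 0.2269 0.004 ] mid [0.5   0.244 0.004] len 0.1078 ang 161.5
plate scene short [0.4488 0.2606 0.008 ] [0.43   0.2104 0.008 ] mid [0.4394 0.2355 0.008 ] len 0.0536 ang 69.6
plate side front [0.4309 0.2008 0.008 ] [0.5329 0.1671 0.008 ] mid [0.4819 0.184  0.008 ] len 0.1074 ang 161.7
```

```bash
python3 - <<'E'
from h import *
P=arm.camera_params("side")
for t,u,v in [('grinder left',392,270),('grinder front',405,294),('espresso left',467,350),('esp front',490,366),('round plate L',338,290),('round plate R',390,270),('blue',287,250),('cup',345,220),('jug base',262,158),('red bowl',428,395),('counter edge',255,300),('edge2',300,395),('hob corner',203,190),('grinder base back right',490,275)]:
    print(t,onz(P,u,v,0).round(3))
s=arm.read_state()
E
```

```text
grinder left [ 0.569 -0.14   0.   ]
grinder front [ 0.548 -0.199  0.   ]
espresso left [ 0.551 -0.34   0.   ]
esp front [ 0.558 -0.379  0.   ]
round plate L [ 0.452 -0.125  0.   ]
round plate R [ 0.566 -0.137  0.   ]
blue [0.428 0.02  0.   ]
cup [0.584 0.036 0.   ]
jug base [0.555 0.383 0.   ]
red bowl [ 0.444 -0.361  0.   ]
counter edge [ 0.314 -0.064  0.   ]
edge2 [ 0.289 -0.261  0.   ]
hob corner [0.363 0.322 0.   ]
grinder base back right [ 0.716 -0.251  0.   ]
```

>>> {"method": "jog_arm", "body": {
  "steps": "0.62 -0.72 0 0 0 0 -1;0.62 -0.72 0 0 0 0 -1;0.62 -0.72 0 0 0 0 -1;0.62 -0.72 0 0 0 0 -1;0.62 -0.72 0 0 0 0 -1;0.62 -0.72 0 0 0 0 -1"
}}

```text
clock: 0.85
eef_pos: [0.3005, -0.4495, 0.2187]
orientation: [-0.0, 0.993, 0.119, 0.0]
contact_force: [0.4, -1.0, -0.1]
opening: 0.0925
gripper_force: 0.0
```

>>> {"method": "jog_arm", "body": {
  "steps": "0.64 -0.77 0 0 0 0 -1;0.64 -0.77 0 0 0 0 -1;0.64 -0.77 0 0 0 0 -1;0.64 -0.77 0 0 0 0 -1;0.64 -0.77 0 0 0 0 -1;0.64 -0.77 0 0 0 0 -1"
}}

```text
clock: 1.6
eef_pos: [0.4339, -0.1804, 0.2186]
orientation: [-0.0, 0.993, 0.119, 0.0]
contact_force: [0.1, -0.3, -0.1]
opening: 0.093
gripper_force: 0.0
```

>>> {"method": "jog_arm", "body": {
  "steps": "0.26 -0.86 0 0 0 0 -1;0.26 -0.86 0 0 0 0 -1;0.26 -0.86 0 0 0 0 -1;0.26 -0.86 0 0 0 -0.12 -1;0.26 -0.86 0 0 0 -0.12 -1;0.26 -0.86 0 0 0 -0.12 -1;0.26 -0.86 0 0 0 -0.12 -1;0.26 -0.86 0 0 0 -0.12 -1"
}}

```text
clock: 2.6
eef_pos: [0.4488, 0.0844, 0.2184]
orientation: [0.0, 0.881, 0.472, -0.0]
contact_force: [-0.3, 0.2, -0.4]
opening: 0.0927
gripper_force: 0.0
```

```bash
python3 - <<'E'
from h import *
from scipy.spatial.transform import Rotation as R
s=arm.read_state();q=s['orientation'];r=R.from_quat([*q[1:],q[0]]).as_matrix()
print(s['eef_pos'],np.degrees(np.arctan2(r[1,1],r[0,1])),s['joint_pos'].round(2))
d=np.array([.47,.20,.22])-s['eef_pos'];print(r.T@d/.3)
E
```

```text
[0.44876567 0.08436029 0.21837398] -33.62132012868369 [-0.03  0.3  -0.36  2.18  0.16  0.69 -1.08]
[ 0.36017224 -0.15449338 -0.00555762]
```

>>> {"method": "jog_arm", "body": {
  "steps": "0.44 -0.13 0 0 0 -0.1 -1;0.44 -0.13 0 0 0 -0.1 -1;0.44 -0.13 0 0 0 -0.1 -1;0.44 -0.13 0 0 0 -0.1 -1;0.44 -0.13 0 0 0 -0.1 -1;0.44 -0.13 0 0 0 -0.1 -1"
}}

```text
clock: 3.35
eef_pos: [0.4886, 0.2169, 0.2185]
orientation: [0.0, 0.693, 0.721, -0.0]
contact_force: [-1.2, -0.2, 0.2]
opening: 0.0927
gripper_force: 0.0
```

```bash
python3 - <<'E'
from h import *
import cv2
from scipy.spatial.transform import Rotation as R
s=arm.read_state();q=s['orientation'];r=R.from_quat([*q[1:],q[0]]).as_matrix()
print(s['eef_pos'],np.degrees(np.arctan2(r[1,1],r[0,1])),s['joint_pos'].round(2))
p=arm.camera_params("wrist");np.savez("w1.npz",**p);print(np.array(p["intrinsics"]).round(1).tolist(),np.array(p["extrinsics"]).round(3).tolist())
cv2.imwrite("pics/w1.png",arm.get_image("wrist")[:,:,::-1])
E
```

```text
[0.48864502 0.21691377 0.21849411] 2.3203464929805735 [-0.14  0.41 -0.52  2.01  0.29  0.79 -0.79]
[[332.1, 0.0, 314.9], [0.0, 332.1, 191.9], [0.0, 0.0, 1.0]] [[0.999, 0.04, -0.0, -0.496], [-0.039, 0.963, -0.268, -0.158], [-0.01, 0.268, 0.963, -0.444], [0.0, 0.0, 0.0, 1.0]]
```

View pics/w1.png

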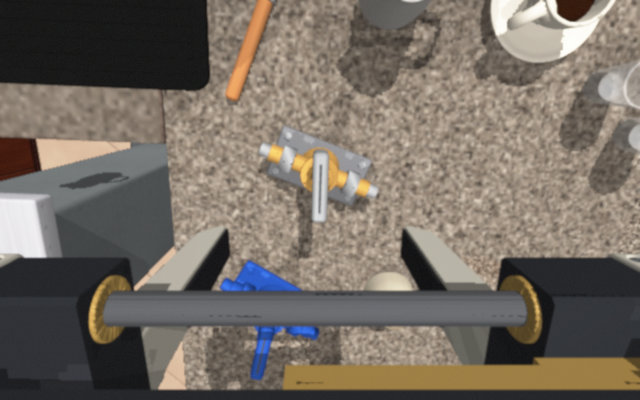

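The wrist view shows the grey bar from (320,153) to (320,221), lying across the brass pipe, which runs from (264,150) to (374,190). The blue cock is at (270,300).

```bash
python3 - <<'E'
from h import *
import cv2
p=dict(np.load("w1.npz"))
im=cv2.imread("pics/w1.png")[120:240,250:390]
h=cv2.cvtColor(im,cv2.COLOR_BGR2HSV)
for (u,v,z) in [(320.5,153,.105),(319.5,213,.105),(320,183,.105),(264,150,.028),(374,190,.028),(319,169.5,.028)]:
    print((u,v),onz(p,u,v,z).round(4))
crop=cv2.resize(im,None,fx=5,fy=5,interpolation=3);cv2.imwrite("pics/w1c.png",crop)
E
```

```text
(320.5, 153) [0.4915 0.2478 0.105 ]
(319.5, 213) [0.493  0.1941 0.105 ]
(320, 183) [0.4922 0.2216 0.105 ]
(264, 150) [0.4323 0.2366 0.028 ]
(374, 190) [0.5546 0.1968 0.028 ]
(319, 169.5) [0.4924 0.2176 0.028 ]
```

View pics/w1c.png

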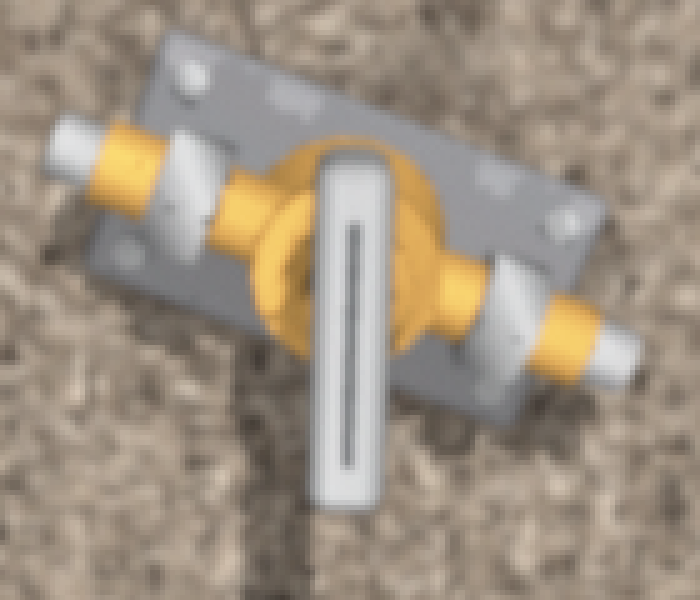

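>>> {"method": "jog_arm", "body": {
  "steps": "0 0.013 0.2 0 0 0 -1;0 0.013 0.3 0 0 0 -1;0 0.013 0.38 0 0 0 -1;0 0.013 0.44 0 0 0 -1;0 0.013 0.45 0 0 0 -1;0 0.013 0.45 0 0 0 -1"
}}

```text
clock: 4.15
eef_pos: [0.4924, 0.218, 0.084]
orientation: [0.0, 0.691, 0.723, 0.0]
contact_force: [-1.0, -0.0, 0.5]
opening: 0.0932
gripper_force: 0.0
```

>>> {"method": "jog_arm", "body": {
  "steps": "0 0 0 0 0 0 1;0 0 0 0 0 0 1;0 0 0 0 0 0 1;0 0 0 0 0 0 1;0 0 0 0 0 0 1;0 0 0 0 0 0 1;0 0 0 0 0 0 1;0 0 0 0 0 0 1"
}}

```text
clock: 5.15
eef_pos: [0.4922, 0.2181, 0.0836]
orientation: [-0.0, 0.691, 0.723, -0.0]
contact_force: [-0.1, 0.2, -0.6]
opening: 0.0178
gripper_force: 0.0
```

>>> {"method": "jog_arm", "body": {
  "steps": "0 0 0 0 0 0 1;0 0 0 0 0 0 1;0 0 0 0 0 0 1"
}}

```text
clock: 5.52
eef_pos: [0.4926, 0.2181, 0.0836]
orientation: [0.0, 0.691, 0.723, 0.0]
contact_force: [2.6, 0.1, -2.5]
opening: 0.0136
gripper_force: 29.9
```

>>> {"method": "jog_arm", "body": {
  "steps": "0 0 0.007 0 0 0 1;0 0 0.013 0 0 0 1;0 0 0.017 0 0 0 1;0 0 0.017 0 0 0 1"
}}

```text
clock: 6.02
eef_pos: [0.4926, 0.2181, 0.0785]
orientation: [0.0, 0.691, 0.723, 0.0]
contact_force: [3.3, 0.8, 0.0]
opening: 0.0139
gripper_force: 29.9
```

>>> {"method": "jog_arm", "body": {
  "steps": "0 0 0.003 0 0 0 1;0 0 0.006 0 0 0 1;0 0 0.006 0 0 0 1"
}}

```text
clock: 6.4
eef_pos: [0.4926, 0.2182, 0.0775]
orientation: [0.0, 0.691, 0.723, 0.0]
contact_force: [2.1, -0.4, 10.7]
opening: 0.0137
gripper_force: 29.9
```

>>> {"method": "jog_arm", "body": {
  "steps": "0 0 0.004 0 0 -0.015 1;0 0 0.004 0 0 -0.03 1;0 0 0.005 0 0 -0.045 1;0 0 0.005 0 0 -0.06 1"
}}

```text
clock: 6.9
eef_pos: [0.4922, 0.2181, 0.0761]
orientation: [0.0, 0.542, 0.84, 0.0]
contact_force: [0.2, -1.8, 6.4]
opening: 0.0138
gripper_force: 29.7
```

```bash
python3 - <<'E'
from h import *
s=arm.read_state();print(s['eef_pos'],s['contact_force'],s['ft_torque'],s['joint_pos'].round(2))
E
```

```text
[0.49216788 0.2180876  0.0761222 ] [ 0.16962873 -1.79032279  6.35914046] [-0.42639553 -0.09648351 -0.19648404] [-0.19  0.63 -0.48  2.12  0.58  0.52 -0.68]
```

>>> {"method": "jog_arm", "body": {
  "steps": "0 0 0.005 0 0 -0.015 1;0 0 0.007 0 0 -0.03 1;0 0 0.009 0 0 -0.045 1;0 0 0.009 0 0 -0.06 1;0 0 0.009 0 0 -0.075 1"
}}

```text
clock: 7.52
eef_pos: [0.4916, 0.2177, 0.0744]
orientation: [0.001, 0.331, 0.944, -0.001]
contact_force: [-5.1, -4.8, 43.1]
opening: 0.014
gripper_force: 30.2
```

```bash
python3 - <<'E'
from h import *
s=arm.read_state();print(s['eef_pos'],s['contact_force'],s['ft_torque'],s['joint_pos'].round(2))
E
```

```text
[0.4916077  0.21774655 0.07438154] [-5.10625827 -4.79731309 43.1436726 ] [-1.00363355  0.99489725 -0.2336792 ] [-0.11  0.66 -0.61  2.12  0.71  0.57 -0.34]
```

>>> {"method": "jog_arm", "body": {
  "steps": "0 0 -0.002 0 0 0 1;0 0 -0.002 0 0 -0.015 1;0 0 -0.002 0 0 -0.03 1;0 0 -0.002 0 0 -0.045 1;0 0 -0.002 0 0 -0.058 1;0 0 -0.002 0 0 -0.058 1"
}}

```text
clock: 8.28
eef_pos: [0.4913, 0.2173, 0.0745]
orientation: [0.0, 0.155, 0.988, -0.001]
contact_force: [-3.2, -5.3, 22.9]
opening: 0.0135
gripper_force: 29.9
```

```bash
python3 - <<'E'
from h import *
import cv2
s=arm.read_state();q=s['orientation'];print(np.degrees(2*np.arctan2(q[2],q[1])),s['eef_pos'],s['contact_force'],s['ft_torque'],s['joint_pos'].round(2))
cv2.imwrite("pics/s2.png",cv2.resize(arm.get_image("scene")[190:310,170:310,::-1],None,fx=4,fy=4,interpolation=3))
E
```

```text
162.13115124440392 [0.49133861 0.21728548 0.07448931] [-3.15594932 -5.32839919 22.8593771 ] [-1.1534438   0.68611329 -0.09802615] [-0.05  0.69 -0.7   2.12  0.78  0.62 -0.05]
```

View pics/s2.png

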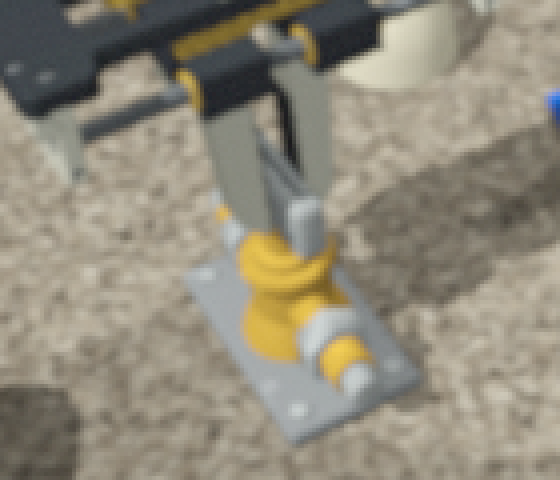

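The crop shows the bar between the fingers at (300,220), in line with the pipe end at (355,375). I'll let go and rise.

>>> {"method": "jog_arm", "body": {
  "steps": "0 0 -0.002 0 0 0 1;0 0 -0.002 0 0 0 -1;0 0 -0.002 0 0 0 -1;0 0 -0.002 0 0 0 -1;0 0 -0.002 0 0 0 -1;0 0 -0.002 0 0 0 -1;0 0 -0.002 0 0 0 -1;0 0 -0.002 0 0 0 -1"
}}

```text
clock: 9.32
eef_pos: [0.4922, 0.218, 0.0737]
orientation: [-0.0, 0.156, 0.988, -0.0]
contact_force: [0.3, 0.7, 0.1]
opening: 0.0792
gripper_force: 0.0
```

>>> {"method": "jog_arm", "body": {
  "steps": "0 0 -0.05 0 0 0 -1;0 0 -0.15 0 0 0 -1;0 0 -0.3 0 0 0 -1;0 0 -0.45 0 0 0 -1;0 0 -0.5 0 0 0 -1;0 0 -0.5 0 0 0 -1;0 0 -0.5 0 0 0 -1;0 0 -0.5 0 0 0 -1"
}}

```text
clock: 10.32
eef_pos: [0.4917, 0.2177, 0.2225]
orientation: [-0.001, 0.156, 0.988, -0.001]
contact_force: [-0.1, -0.1, 1.3]
opening: 0.0932
gripper_force: 0.0
```

```bash
python3 - <<'E'
from h import *
import cv2
a=arm.get_image("scene")[205:305,200:290,::-1];b=arm.get_image("side")[140:210,225:315,::-1]
a=cv2.resize(a,(396,440),interpolation=3);b=cv2.copyMakeBorder(cv2.resize(b,(396,308),interpolation=3),0,132,0,0,0)
cv2.imwrite("pics/end.png",np.hstack([a,b]));print(arm.read_state()['contact_force'])
E
```

```text
[-0.47972526  0.03749071  0.11461829]
```

View pics/end.png

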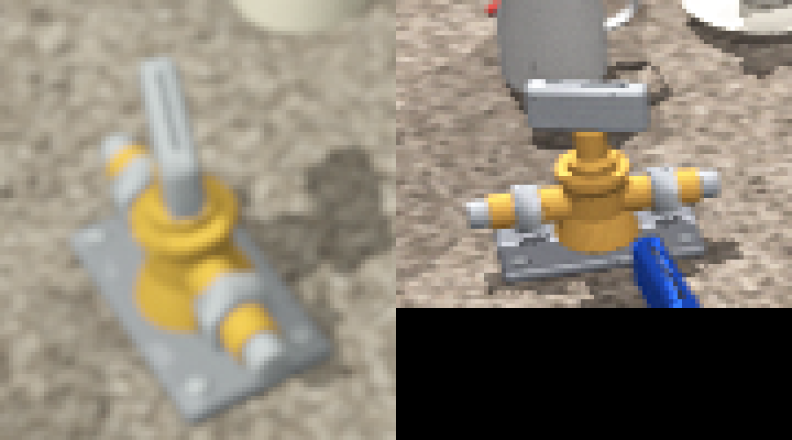

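The bar seems to have drifted back from the pipe's line: in the side view its top edge runs from (528,86) to (646,91). I'll measure it and check whether it is still moving.

```bash
python3 - <<'E'
from h import *
import cv2
P={n:arm.camera_params(n) for n in("scene","side")}
sc=lambda u,v,z:onz(P["scene"],200+u/4.4-.4,205+v/4.4-.4,z)
sd=lambda u,v,z:onz(P["side"],225+(u-396)/4.4-.4,140+v/4.4-.4,z)
for z in (.099,.105):
  for a,b in((sc(154,60,z),sc(182,172,z)),(sd(530,87,z),sd(646,90,z))):
    print(z,a.round(4),b.round(4),((a+b)/2).round(4),np.linalg.norm(a-b).round(4),np.degrees(np.arctan2(*(a-b)[1::-1])).round(1))
E
```

```text
0.099 [0.5148 0.2014 0.099 ] [0.4647 0.2367 0.099 ] [0.4898 0.2191 0.099 ] 0.0613 -35.2
0.099 [0.4673 0.2275 0.099 ] [0.5159 0.1921 0.099 ] [0.4916 0.2098 0.099 ] 0.0601 143.9
0.105 [0.5092 0.2059 0.105 ] [0.4597 0.2407 0.105 ] [0.4845 0.2233 0.105 ] 0.0605 -35.2
0.105 [0.4631 0.2178 0.105 ] [0.5111 0.1829 0.105 ] [0.4871 0.2004 0.105 ] 0.0594 143.9
```

>>> {"method": "jog_arm", "body": {
  "steps": "0 0 0 0 0 0 -1;0 0 0 0 0 0 -1;0 0 0 0 0 0 -1;0 0 0 0 0 0 -1;0 0 0 0 0 0 -1;0 0 0 0 0 0 -1;0 0 0 0 0 0 -1;0 0 0 0 0 0 -1"
}}

```text
clock: 11.42
eef_pos: [0.4922, 0.218, 0.2237]
orientation: [-0.0, 0.156, 0.988, -0.0]
contact_force: [-0.5, 0.5, 0.1]
opening: 0.093
gripper_force: 0.0
```

```bash
python3 - <<'E'
from h import *
import cv2
b0=cv2.imread("pics/end.png")
a=cv2.resize(arm.get_image("scene")[205:305,200:290,::-1],(396,440),interpolation=3)
b=cv2.resize(arm.get_image("side")[140:210,225:315,::-1],(396,308),interpolation=3)
print(np.abs(a.astype(int)-b0[:,:396]).mean(),np.abs(b.astype(int)-b0[:308,396:]).mean(), np.abs(a.astype(int)-b0[:,:396])[40:220,80:260].mean(),np.abs(b.astype(int)-b0[:308,396:])[60:140,100:280].mean())
E
```

```text
0.8155111723293541 1.343909878000787 0.7313065843621399 1.3645833333333333
```

The bar is at rest at about 144.5°, 17° short of the pipe at 162°, and sunk about 8 mm. I'll grip it again and turn it a little past the line under a moderate push.

>>> {"method": "jog_arm", "body": {
  "steps": "0 0 0.15 0 0 0.025 -1;0 0 0.28 0 0 0.049 -1;0 0 0.38 0 0 0.049 -1;0 0 0.46 0 0 0.049 -1;0 0 0.492 0 0 0.049 -1;0 0 0.492 0 0 0.049 -1"
}}

```text
clock: 12.28
eef_pos: [0.4921, 0.2182, 0.076]
orientation: [-0.0, 0.305, 0.952, -0.0]
contact_force: [-0.1, 0.1, -0.1]
opening: 0.0928
gripper_force: 0.0
```

>>> {"method": "jog_arm", "body": {
  "steps": "0 0 0 0 0 0 1;0 0 0 0 0 0 1;0 0 0 0 0 0 1;0 0 0 0 0 0 1;0 0 0 0 0 0 1;0 0 0 0 0 0 1;0 0 0 0 0 0 1;0 0 0 0 0 0 1"
}}

```text
clock: 13.28
eef_pos: [0.4922, 0.2181, 0.0761]
orientation: [-0.0, 0.305, 0.952, -0.0]
contact_force: [1.5, -0.2, -0.6]
opening: 0.0179
gripper_force: 0.0
```

>>> {"method": "jog_arm", "body": {
  "steps": "0 0 0 0 0 0 1;0 0 0 0 0 0 1;0 0 0 0 0 0 1;0 0 0 0 0 0 1"
}}

```text
clock: 13.78
eef_pos: [0.4918, 0.2175, 0.0761]
orientation: [-0.0, 0.305, 0.952, -0.001]
contact_force: [-2.9, -2.8, 4.8]
opening: 0.014
gripper_force: 30.0
```

>>> {"method": "jog_arm", "body": {
  "steps": "0 0 0.001 0 0 0 1;0 0 0.001 0 0 0 1"
}}

```text
clock: 14.02
eef_pos: [0.4919, 0.2175, 0.0761]
orientation: [0.0, 0.305, 0.952, -0.001]
contact_force: [-3.0, -3.5, 9.0]
opening: 0.014
gripper_force: 30.0
```

>>> {"method": "jog_arm", "body": {
  "steps": "0 0 0.001 0 0 0 1;0 0 0.001 0 0 -0.012 1;0 0 0.001 0 0 -0.024 1;0 0 0.001 0 0 -0.036 1;0 0 0.001 0 0 -0.036 1"
}}

```text
clock: 14.65
eef_pos: [0.4917, 0.2173, 0.0757]
orientation: [-0.0, 0.196, 0.981, -0.001]
contact_force: [-4.0, -2.9, 7.4]
opening: 0.0139
gripper_force: 30.0
```

```bash
python3 - <<'E'
from h import *
s=arm.read_state();q=s['orientation'];print(np.degrees(2*np.arctan2(q[2],q[1])),s['eef_pos'],s['contact_force'],s['ft_torque'])
E
```

```text
157.4320106210584 [0.49171782 0.21727853 0.07567761] [-4.0483968  -2.93593113  7.37747815] [-0.76930817  0.67402557 -0.14589203]
```

>>> {"method": "jog_arm", "body": {
  "steps": "0 0 0.002 0 0 0 1;0 0 0.002 0 0 -0.008 1;0 0 0.002 0 0 -0.016 1;0 0 0.002 0 0 -0.024 1;0 0 0.002 0 0 -0.032 1;0 0 0.002 0 0 -0.032 1"
}}

```text
clock: 15.4
eef_pos: [0.4917, 0.217, 0.0752]
orientation: [-0.0, 0.097, 0.995, -0.001]
contact_force: [-3.4, -5.2, 12.4]
opening: 0.0137
gripper_force: 30.1
```

```bash
python3 - <<'E'
from h import *
import cv2
s=arm.read_state();q=s['orientation'];print(np.degrees(2*np.arctan2(q[2],q[1])),s['eef_pos'],s['contact_force'],s['ft_torque'])
cv2.imwrite("pics/grip2.png",arm.get_image("scene")[:,:,::-1])
E
```

```text
168.91745907873536 [0.49167804 0.2170229  0.07524698] [-3.42340972 -5.21559661 12.42597183] [-1.13508671  0.91101616 -0.17891551]
```

>>> {"method": "jog_arm", "body": {
  "steps": "0 0 0 0 0 0 -1;0 0 0 0 0 0 -1;0 0 0 0 0 0 -1;0 0 0 0 0 0 -1;0 0 0 0 0 0 -1;0 0 0 0 0 0 -1;0 0 0 0 0 0 -1;0 0 0 0 0 0 -1"
}}

```text
clock: 16.45
eef_pos: [0.4922, 0.218, 0.0749]
orientation: [-0.0, 0.097, 0.995, -0.0]
contact_force: [-0.7, -0.9, -0.2]
opening: 0.0892
gripper_force: 0.0
```

>>> {"method": "jog_arm", "body": {
  "steps": "0 0 -0.05 0 0 0 -1;0 0 -0.15 0 0 0 -1;0 0 -0.3 0 0 0 -1;0 0 -0.45 0 0 0 -1;0 0 -0.5 0 0 0 -1;0 0 -0.5 0 0 0 -1;0 0 -0.5 0 0 0 -1"
}}

```text
clock: 17.32
eef_pos: [0.4917, 0.2173, 0.2238]
orientation: [-0.001, 0.097, 0.995, -0.001]
contact_force: [-0.5, 0.2, -0.5]
opening: 0.093
gripper_force: 0.0
```

```bash
python3 - <<'E'
from h import *
import cv2
a=arm.get_image("scene")[205:305,200:290,::-1];b=arm.get_image("side")[140:210,225:315,::-1]
a=cv2.resize(a,(396,440),interpolation=3);b=cv2.copyMakeBorder(cv2.resize(b,(396,308),interpolation=3),0,132,0,0,0)
cv2.imwrite("pics/end2.png",np.hstack([a,b]));print(arm.read_state()['contact_force'])
E
```

```text
[-0.45896248  0.35618688  0.53429871]
```

View pics/end2.png

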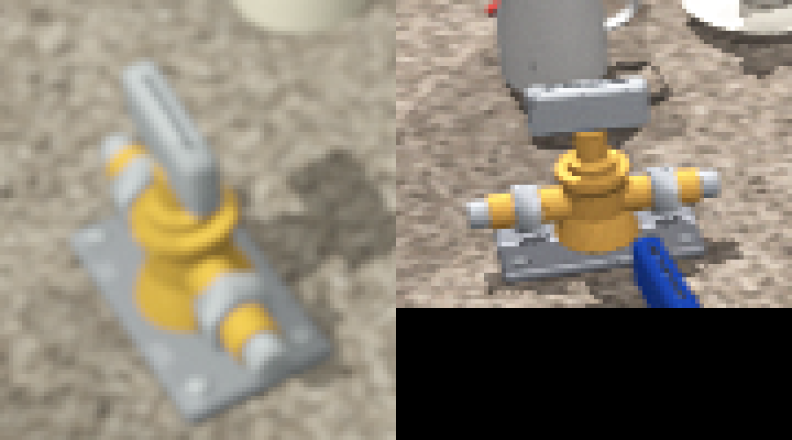

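The bar now looks near the line: in the scene crop its top runs from (137,67) to (208,158), almost parallel to the pipe. I'll measure it and check for drift.

>>> {"method": "jog_arm", "body": {
  "steps": "0 0 0 0 0 0 -1;0 0 0 0 0 0 -1;0 0 0 0 0 0 -1;0 0 0 0 0 0 -1;0 0 0 0 0 0 -1;0 0 0 0 0 0 -1;0 0 0 0 0 0 -1;0 0 0 0 0 0 -1"
}}

```text
clock: 18.42
eef_pos: [0.4922, 0.218, 0.2249]
orientation: [-0.0, 0.097, 0.995, -0.0]
contact_force: [-0.6, 0.6, -0.2]
opening: 0.093
gripper_force: 0.0
```

```bash
python3 - <<'E'
from h import *
import cv2
P={n:arm.camera_params(n) for n in("scene","side")}
sc=lambda u,v,z:onz(P["scene"],200+u/4.4-.4,205+v/4.4-.4,z)
sd=lambda u,v,z:onz(P["side"],225+(u-396)/4.4-.4,140+v/4.4-.4,z)
z=.098
for a,b in((sc(137,67,z),sc(208,160,z)),(sd(529,91,z),sd(647,85,z))):
    print(z,a.round(4),b.round(4),((a+b)/2).round(4),np.linalg.norm(a-b).round(4),np.degrees(np.arctan2(*(a-b)[1::-1])).round(1))
b0=cv2.imread("pics/end2.png").astype(int)
a=cv2.resize(arm.get_image("scene")[205:305,200:290,::-1],(396,440),interpolation=3)
b=cv2.resize(arm.get_image("side")[140:210,225:315,::-1],(396,308),interpolation=3)
print(np.abs(a-b0[:,:396])[40:220,80:260].mean(),np.abs(b-b0[:308,396:])[60:140,100:280].mean())
E
```

```text
0.098 [0.5179 0.2071 0.098 ] [0.4626 0.2265 0.098 ] [0.4902 0.2168 0.098 ] 0.0585 -19.3
0.098 [0.4657 0.2257 0.098 ] [0.5196 0.1978 0.098 ] [0.4926 0.2117 0.098 ] 0.0606 152.7
0.7475205761316872 1.361550925925926
```

```bash
python3 - <<'E'
from h import *
import cv2
p=arm.camera_params("wrist");np.savez("w2.npz",**p);im=arm.get_image("wrist")[:,:,::-1]
E=np.array(p["extrinsics"]);c=E[:3,:3]@[.492,.217,.098]+E[:3,3];K=np.array(p["intrinsics"]);uv=K@[c[0],-c[1],-c[2]];uv=uv[:2]/uv[2];print(uv)
x,y=int(uv[0])-60,max(int(uv[1])-60,0);print(x,y)
cv2.imwrite("pics/w2c.png",cv2.resize(im[y:y+120,x:x+120],None,fx=5,fy=5,interpolation=3))
E
```

```text
[313.80439701 184.944998  ]
253 124
```

View pics/w2c.png

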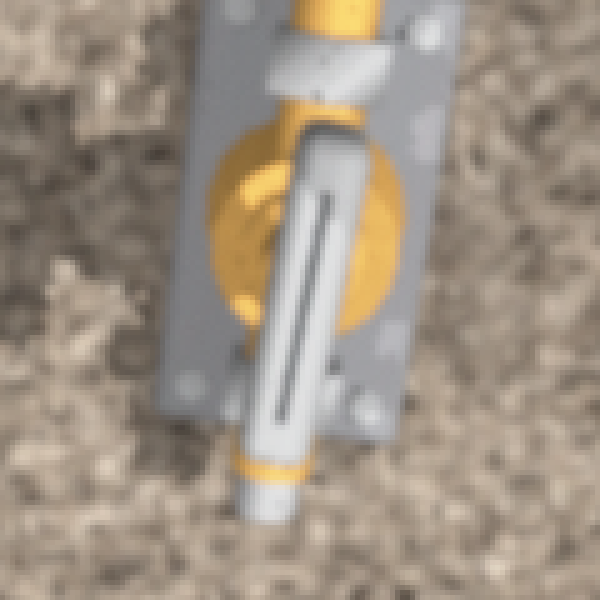

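```bash
python3 - <<'E'
from h import *
p=dict(np.load("w2.npz"))
f=lambda u,v,z:onz(p,253+u/5-.4,124+v/5-.4,z)
for n,A,B,z in(('slot',(327,197),(281,420),.098),('bar edges',(337,142),(277,452),.098),('pipe',(337,10),(267,510),.028),('plate edge L',(205,20),(160,405),.008),('plate edge R',(463,20),(398,435),.008)):
    a=f(*A,z);b=f(*B,z);print(n,((a+b)/2).round(4),np.linalg.norm(a-b).round(4),np.degrees(np.arctan2(*(a-b)[1::-1])).round(1)%180)
E
```

```text
slot [0.4926 0.2164 0.098 ] 0.0428 157.5
bar edges [0.491  0.2172 0.098 ] 0.0591 158.2
pipe [0.501  0.2137 0.028 ] 0.1159 161.0
plate edge L [0.4879 0.1878 0.008 ] 0.0926 161.2
plate edge R [0.5029 0.2441 0.008 ] 0.1003 161.2
```

The bar is about 3.5° off the pipe's line (157.8° against 161.2°), at rest, sunk about 7–8 mm, and the tool is clear.

```bash
python3 -c "
from station import arm
print(arm.hand_in())"
```

```text
the job is handed in; nothing more can be done
None
```

I handed the job in at about 18.5 s: the bar lies about 3.5° off its pipe's line, jammed roughly 7–8 mm into the taper and at rest by itself; it took two tries, as the bar had swung back 17° after the first release, and the round-knob cock was never approached.

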